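# Load a staple strip into the bench carton stapler

## Task

Load the bench carton stapler: lay the full-size staple strip (the long, wide one, not the short stub or the narrow strip) legs down in the stapler's open channel, between the spring follower and the head. Then push the rail fully home by its upright tab, so that the follower presses the strip up against the head, and let go.

Things in the scene. Friction and masses are not known exactly. Their poses are not given: they have to be found in the camera images.
- strip: Full-size staple strip: copper-coated staples in a row, upside-down U section, 100 mm long (its x), 35 wide (y), 22 high, about 150 g. Origin: centre of the underside, z up. Lies loose, crown up; both ends alike. Bystanders in the same copper: a stub of this section only 42 mm long, and a narrow strip 100 mm long, 13 mm wide.
- magazine: Grey bench stapler, fixed; x along its channel to the head, z up; origin under the base on the centre line. Base 12 mm thick, x -180..165, y +-45 mm. Channel x -60..120, floor at z 16, walls 46 mm apart at the floor, 56 at the top (z 28). Head x 120..160, 87 mm high; its face stops the strip (centre then x 70). Rail open: strip centre fits anywhere at x 25..65.
- rail (a joint): How far the rail is out, m: 0 = home, 0.10 = full; starts 0.08-0.10. Closes along stapler +x; 8 N friction keeps it where left. Carries a sprung follower block in the channel, 38 mm wide, top at 39 mm, front face at x = 45 mm minus the joint value when relaxed; it yields up to 40 mm (2.5 to 7 N). The last 25 mm of closing on the strip compress it: push up to 14 N.
- rail_tab (a point): Top centre of the rail's upright steel tab: a plate 12 mm thick along the stapler's x, 50 mm wide across, top 80 mm above the table, clear on both faces above the 28 mm channel walls. At stapler x = -66 mm minus the joint value, y = 0; axes as the stapler's. Grip it across its thickness from above, or push it from behind.
There are look-alikes about, which are no part of the job. Several things have the shape of the strip; the one meant has the colours described above.

How it is judged (in metres and radians):
On the way:
1. The full-size strip lies flat in the channel, ahead of the follower, while the rail is still open (drawn out by more than 50 mm) (y of strip in the frame of magazine between -0.012 and 0.012 m and z of strip in the frame of magazine between 0.012 and 0.021 m and angle between the x axis of strip and the x axis of magazine, either way round below 0.18 rad and angle between strip's own z axis and vertical below 0.15 rad and value of joint rail above 0.05 m and x of strip in the frame of magazine between 0 and 0.08 m), for 0.2 s.
At the end, for the whole second after the job is handed in: The rail is home (within 12 mm) and the full-size strip lies flat, crown up and at rest in the channel: its front end against the head (within 12 mm), within 12 mm of the channel's centre line and about 10 degrees of its direction, with its underside on the channel floor (within about 5 mm) (y of strip in the frame of magazine between -0.012 and 0.012 m and z of strip in the frame of magazine between 0.012 and 0.021 m and angle between the x axis of strip and the x axis of magazine, either way round below 0.18 rad and angle between strip's own z axis and vertical below 0.15 rad and value of joint rail below 0.012 m and x of strip in the frame of magazine between 0.058 and 0.08 m and linear speed of strip below 0.02 m/s); the robot touches nothing.
It also fails if it takes over 51 s, if anything falls off the work surface, if the arm or the gripper's body presses on something with over 40 N, if the wrist force passes 120 N, or if a joint passes its speed limit or range.

## Robot

A 6-joint arm with a two-finger parallel gripper is mounted at the origin on the work surface. World frame = base frame: x ahead of the robot, y to its left, z up, the work surface at z = 0. Lengths are in mm, angles in rad, forces in N, time in s.
With the tool pointing down it reaches from about 300 to 1000 mm from the base axis. Payload 5.1 kg.
Tool frame: the origin (TCP) lies midway between the tips of the shut fingers; the grasp point (between the pads) lies 19 mm behind it; z points along the fingers, y is the line along which they close (so a half turn about z gives the same grasp; the last joint's range is limited). The gripper opens to 95 mm and grips with 3 to 60 N. Pads are 20 mm wide; open, the fingers measure 119 mm over their backs; the gripper's body (75 mm by 180 mm) begins 59 mm behind the grasp point.
Start: joints at [-1.4, 0.124, 1.65, -0, 1.367, -0.083], TCP at [163.172, -629.174, 214.656] pointing down, gripper open.
Joint ranges: [-2.61, 2.61], [-1.02, 2.33], [0.03, 2.71], [-1.35, 4.49], [0.32, 2.68], [-2.91, 2.91]. Speed limits (rad/s): [2.57, 2.57, 3.14, 3.14, 3.14, 3.14].

## Interface

Orientations are given as a unit quaternion [w, x, y, z].
In Python, from cell import ctrl gives the robot as it stands.
- The arm moves only by the shell command python3 -m handwheel 'ROWS' [FORCE]. ROWS is text: rows parted by semicolons, each of 7 numbers parted by spaces: the shift along the world's x, y, z normalised to -1 to 1, where 1 is 500 mm, then the turn, a rotation vector about the world's x, y, z normalised to -1 to 1, where 1 is 2 pi rad, then the opening, from -1 (shut) to 1 (fully open). In form: dx dy dz ax ay az jaw; .... A call has 1 to 10 rows; each row is the pose to reach, as a shift and turn from the pose commanded when the call began, turning the shorter way round; what a row does not reach only later rows make up. A row lasts 1/10 s, in which the tool goes at most 50 mm and 8.59 degrees, less where a joint would pass 70% of its speed; a pose out of reach is approached as far as the arm can. A call with a number of a shift or a turn outside -1 to 1 is refused whole. A call with a gripper value outside its range is refused whole. The fingers move at their own pace and stop on an object; FORCE is the grip in N (left out, the last holds). Time passes only in rows, so rows that repeat a pose let the fingers close. It gives the time, the measured TCP pose, the force, the opening and the grip force at its end, in the units of the state.
- ctrl.read_state(): the state, without advancing time (a new reading comes with each control period).
- ctrl.capture(name): name is "side" or "top" or "wrist"; returns a dict with "img" (384x512x3 uint8, red, green, blue), "fx", "fy", "cx", "cy" (pixels), "rvec" (rotation vector, rad) and "tvec" (3), from world to camera coordinates, as OpenCV has them. Camera axes: x right, y down, z forward; pixel columns grow to the right and rows downward; lengths in mm; the calibration is good to about 2 mm. A picture is of the moment at which its call begins. There is no depth.
- ctrl.sign_off(): hands the job in; it is judged then, once.
Trained networks look in the newest picture that a camera, given by its name, has taken for a name from the list of things; names that differ only in an ending like _2 or _b are one class to them, and where a whole thing is asked for, a point or a joint stands for the part that bears it (a point fixed in the world has none). Each returns a list of dicts, best first, with "confidence" (0 to 1); they miss things now and then, are a little off and sometimes report something else, mostly with a low value. They report only what shows in the picture. A call takes as long as a camera call. They do not tell look-alikes from the thing itself.
- ctrl.masks_of(camera, thing): "region" (384x512 bool, what is visible of it) and "location" ([column, row] in pixels, amid what is visible of it).
- ctrl.landmark_of(camera, thing): "location" ([column, row] in pixels: a listed point, or the origin of a listed thing).
The state is a dict: "time_s": time; "joints": joint angles; "joint_velocities": joint speeds; "effort": joint torques, N m; "tool_pos": TCP position; "orientation": TCP orientation; "wrist_force": force on the tool from outside, world axes, zero at the start; "torque": the same for the moment, N m; "width": opening from 0.0 (shut) to 1.0 (fully open); "grip_force": force on a finger pad.
Only numpy, scipy, OpenCV 4.12 (cv2) and the standard library are available. Lean on these libraries where they do the work, as an engineer would, in place of code of your own. Each camera call takes 0.05 s, during which the arm holds its last target. There are 200 camera calls.

## Working session

There is one attempt and no reset: what is moved stays moved. The work goes in short steps, Python scripts to look and compute and a shell command to move; the robot and the scene stay as the last step left them, time stands still between calls to the robot, and variables do not carry over. Pictures are saved under pics/ and viewed, at most 10 in all, crops included, and the job is handed in when it is done.

```bash
mkdir -p pics
cat > h.py <<'E'
import numpy as np, cv2
from cell import ctrl
def save(c,n):
    cv2.imwrite(f'pics/{n}.png',c['img'][:,:,::-1])
def ray(c,uv,z):
    R=cv2.Rodrigues(np.array(c['rvec'],float))[0];t=np.array(c['tvec'],float).ravel()
    o=-R.T@t; d=R.T@np.array([(uv[0]-c['cx'])/c['fx'],(uv[1]-c['cy'])/c['fy'],1])
    return o+d*(z-o[2])/d[2]
def proj(c,P):
    K=np.array([[c['fx'],0,c['cx']],[0,c['fy'],c['cy']],[0,0,1.]])
    return cv2.projectPoints(np.array(P,float).reshape(-1,3),np.array(c['rvec'],float),np.array(c['tvec'],float),K,None)[0][:,0]
E
python3 - <<'E'
from h import *
s=ctrl.read_state();print(s['tool_pos'],s['orientation'],s['width'],s['time_s'])
ims=[]
for n in('top','side'):
    c=ctrl.capture(n); ims.append(c['img'])
    for th in('strip','magazine','rail_tab','rail'):
        for d in ctrl.masks_of(n,th):
            r=d['region'];p=cv2.minAreaRect(np.argwhere(r)[:,::-1].astype(np.float32))
            print(n,th,round(d['confidence'],2),np.round(d['location']),r.sum(),np.round(ray(c,d['location'],20)),np.round(p[0]),np.round(p[1]),round(p[2]),c['img'][r].mean(0).round())
        for d in ctrl.landmark_of(n,th): print('  lm',n,th,round(d['confidence'],2),np.round(d['location'],1),np.round(ray(c,d['location'],80 if th=='rail_tab' else 0)))
cv2.imwrite('pics/a.png',cv2.resize(np.vstack(ims)[:,:,::-1],None,fx=.78,fy=.78))
save({'img':ims[0]},'top0')
E
```

```text
[ 163.08049837 -628.56397347  213.40026122] [-1.00477812e-03  9.91958864e-01  1.26556711e-01 -4.27390520e-05] 1.0016849884318584 0.0
top strip 0.71 [195. 218.] 656 [363. 284.  20.] [193. 221.] [42. 16.] 82 [157.  59.  58.]
top strip 0.68 [191. 286.] 673 [202. 291.  20.] [189. 287.] [43. 16.] 75 [106.  68. 124.]
top strip 0.61 [166. 164.] 583 [491. 355.  20.] [165. 163.] [41. 14.] 33 [156. 102.  78.]
top strip 0.56 [136. 250.] 752 [288. 421.  20.] [134. 249.] [43. 18.] 76 [148.  56.  55.]
  lm top strip 0.85 [193.1 287.5] [198. 288.   0.]
  lm top strip 0.83 [135.7 248.7] [289. 427.   0.]
  lm top strip 0.72 [193.7 219.6] [359. 289.   0.]
  lm top strip 0.65 [166.7 165.2] [491. 356.   0.]
top magazine 0.83 [347. 137.] 5568 [558. -79.  20.] [343. 138.] [ 39. 148.] 80 [127. 128. 128.]
  lm top magazine 0.85 [339.5 138.4] [558. -64.   0.]
top rail_tab 0.9 [397. 131.] 787 [ 572. -200.   20.] [387. 130.] [24. 57.] 75 [83. 84. 83.]
  lm top rail_tab 0.63 [407.2 122.3] [ 579. -205.   80.]
top rail 0.59 [396. 129.] 805 [ 577. -195.   20.] [387. 128.] [25. 57.] 81 [85. 86. 84.]Traceback (most recent call last):
  File "<stdin>", line 10, in <module>
ValueError: it knows: magazine, rail_tab, strip
```

Run:
```python
from h import *
c=ctrl.capture('top');d=ctrl.capture('side')
im=np.hstack([cv2.resize(c['img'][90:330,90:440],None,fx=1.6,fy=1.6)[:,:,::-1]]); print(im.shape)
cv2.imwrite('pics/a.png',im); save(d,'side0')
L=[d2 for d2 in ctrl.masks_of('top','strip')]
for q in L:
    r=q['region']; m=c['img'][r].mean(0)
    p=cv2.boxPoints(cv2.minAreaRect(np.argwhere(r)[:,::-1].astype(np.float32)))
    P=np.array([ray(c,x,22)[:2] for x in p]); print(m.round(),P.round().tolist(),P.mean(0).round(),np.linalg.norm(np.diff(P,axis=0),axis=1).round())
for q in ctrl.landmark_of('side','strip'): print('side strip',q['confidence'],q['location'],ray(d,q['location'],0).round())
for t,z in(('magazine',0),('rail_tab',80)):
  for q in ctrl.landmark_of('side',t): print('side',t,q['confidence'],q['location'],ray(d,q['location'],z).round())
  for q in ctrl.landmark_of('top',t): print('top',t,q['confidence'],q['location'],ray(c,q['location'],z).round())
```

```text
(384, 560, 3)
[106.  69. 123.] [[244.0, 327.0], [254.0, 290.0], [159.0, 262.0], [149.0, 299.0]] [202. 295.] [38. 99. 38.]
[154. 102.  79.] [[504.0, 409.0], [535.0, 391.0], [479.0, 304.0], [449.0, 323.0]] [492. 357.] [ 36. 103.  36.]
[148.  56.  55.] [[331.0, 458.0], [341.0, 418.0], [243.0, 393.0], [234.0, 433.0]] [287. 426.] [ 41. 101.  41.]
[157.  59.  57.] [[400.0, 314.0], [405.0, 277.0], [309.0, 262.0], [304.0, 298.0]] [354. 288.] [37. 97. 37.]
side strip 0.94 [183.1, 307.4] [289. 429.  -0.]
side strip 0.82 [214.1, 255.3] [356. 293.   0.]
side strip 0.81 [257.9, 299.1] [201. 301.   0.]
side strip 0.68 [152.7, 235.2] [501. 361.  -0.]
side magazine 0.71 [265.6, 152.7] [557. -59.   0.]
top magazine 0.66 [340.2, 137.5] [560. -66.   0.]
side rail_tab 0.65 [300.4, 107.0] [ 574. -212.   80.]
top rail_tab 0.74 [413.5, 123.0] [ 578. -219.   80.]
```

View pics/a.png

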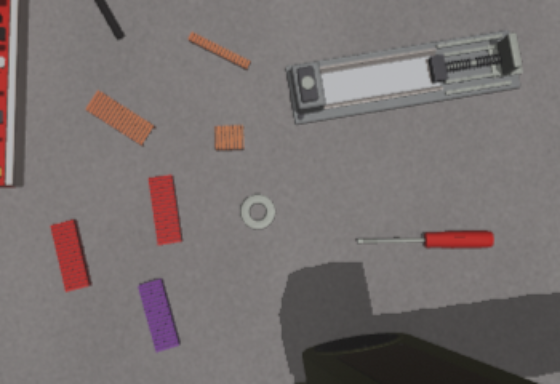

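View pics/side0.png

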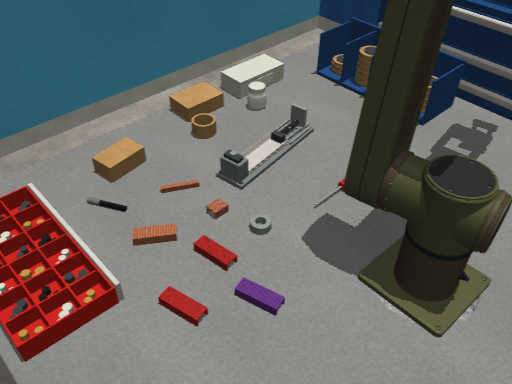

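The top view shows the full-size copper strip at about (165,164) in the full frame, with the stub and the narrow strip as separate copper pieces. The stapler head points left (+y) and the tab is on the right. The side view agrees. I'll move over the strip now.

```bash
python3 -m handwheel '0.33 0.986 0.08 0 0 0.12 1;0.33 0.986 0.08 0 0 0.12 1;0.33 0.986 0.08 0 0 0.12 1;0.33 0.986 0.08 0 0 0.12 1;0.33 0.986 0.08 0 0 0.12 1;0.33 0.986 0.08 0 0 0.12 1;0.33 0.986 0.08 0 0 0.12 1;0.33 0.986 0.08 0 0 0.12 1;0.33 0.986 0.08 0 0 0.12 1;0.33 0.986 0.08 0 0 0.12 1' 30
```

```text
time_s: 1.8
tool_pos: [321.5, -154.7, 253.6]
orientation: [0.001, 0.876, 0.482, 0.0]
wrist_force: [0.4, 0.1, 0.5]
width: 1.002
grip_force: 0.0
```

```bash
python3 -m handwheel '0.34 0.99 -0.04 0 0 0 1;0.34 0.99 -0.04 0 0 0 1;0.34 0.99 -0.04 0 0 0 1;0.34 0.99 -0.04 0 0 0 1;0.34 0.99 -0.04 0 0 0 1;0.34 0.99 -0.04 0 0 0 1;0.34 0.99 -0.04 0 0 0 1;0.34 0.99 -0.04 0 0 0 1;0.34 0.99 -0.04 0 0 0 1;0.34 0.99 -0.04 0 0 0 1'
python3 -m handwheel '0 0 0 0 0 0 1;0 0 0 0 0 0 1'
cat > st.py <<'E'
from h import *
import sys
s=ctrl.read_state();q=s['orientation'];R=cv2.Rodrigues(np.zeros(3))[0]
from scipy.spatial.transform import Rotation as Ro
R=Ro.from_quat([*q[1:],q[0]]).as_matrix()
print('tcp',s['tool_pos'].round(1) if hasattr(s['tool_pos'],'round') else s['tool_pos'],'xyaw',np.degrees(np.arctan2(R[1,0],R[0,0])).round(2),'t',s['time_s'])
c=ctrl.capture('wrist'); save(c,sys.argv[1])
for m in ctrl.masks_of('wrist','strip'):
    r=m['region']; p=cv2.boxPoints(cv2.minAreaRect(np.argwhere(r)[:,::-1].astype(np.float32)))
    P=np.array([ray(c,x,float(sys.argv[2]))[:2] for x in p]);e=np.diff(P,axis=0);L=np.linalg.norm(e,axis=1);k=e[np.argmax(L)]
    print(round(m['confidence'],2),c['img'][r].mean(0).round(),'ctr',P.mean(0).round(1),'size',L.round(1),'yaw',np.degrees(np.arctan2(k[1],k[0])).round(1)%180)
for t,z in(('strip',0),('magazine',0),('rail_tab',80)):
    for m in ctrl.landmark_of('wrist',t): print('lm',t,round(m['confidence'],2),np.round(m['location']),ray(c,m['location'],z).round(1))
E
python3 st.py w1 22
```

```text
time_s: 2.8
tool_pos: [484.0, 318.4, 233.9]
orientation: [0.0, 0.876, 0.483, 0.0]
wrist_force: [0.7, -0.9, 0.1]
width: 1.0
grip_force: 0.0
time_s: 3.0
tool_pos: [483.5, 316.9, 233.1]
orientation: [0.0, 0.875, 0.484, -0.001]
wrist_force: [0.9, -0.4, -1.1]
width: 1.001
grip_force: 0.0
tcp [483.5 316.9 233.1] xyaw 57.85 t 3.0
0.8 [160. 101.  69.] ctr [492.8 360.2] size [ 36.3 100.1  38.8] yaw 58.0
0.72 [130.  30.  27.] ctr [365.9 293.5] size [88.8 37.4 90.6] yaw 9.400000000000006
0.63 [196.  42.  36.] ctr [292.6 428.4] size [109.   40.1 111.1] yaw 14.699999999999989
0.63 [105.  56. 126.] ctr [247.  326.4] size [ 9.7 14.8  9.8] yaw 50.900000000000006
lm strip 0.88 [241. 126.] [492.3 360.6   0. ]
lm strip 0.76 [ 66. 168.] [286.3 430.5   0. ]
lm strip 0.7 [179. 233.] [352.7 290.1   0. ]
```

View pics/w1.png

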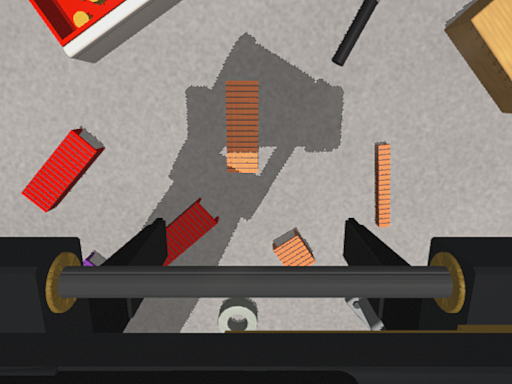

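The wrist view shows the copper strip at pixel (241,126), aligned with the jaw and with free space on both sides.

```bash
python3 -m handwheel '0.018 0.087 -0.1 0 0 0 0.7;0.018 0.087 -0.2 0 0 0 0.7;0.018 0.087 -0.3 0 0 0 0.7;0.018 0.087 -0.34 0 0 0 0.7;0.018 0.087 -0.34 0 0 0 0.7;0.018 0.087 -0.34 0 0 0 0.7'
python3 st.py w2 22
```

```text
time_s: 3.85
tool_pos: [493.0, 359.1, 64.8]
orientation: [-0.0, 0.876, 0.482, 0.0]
wrist_force: [-0.4, -0.2, 0.9]
width: 0.847
grip_force: 0.0
tcp [493.  359.1  64.8] xyaw 57.69 t 3.85
0.75 [104.  29.  27.] ctr [398.3 320. ] size [21.5 18.  21.9] yaw 154.3
0.67 [164. 101.  69.] ctr [496.1 364.5] size [89.6 34.7 89.6] yaw 58.900000000000006
lm strip 0.83 [256. 197.] [495.8 361.5   0. ]
```

```bash
python3 -m handwheel '0.003 0.003 -0.06 0 0 0.001 0.7;0.003 0.003 -0.107 0 0 0.001 0.7;0.003 0.003 -0.107 0 0 0.001 0.7;0.003 0.003 -0.107 0 0 0.001 -1;0.003 0.003 -0.107 0 0 0.001 -1;0.003 0.003 -0.107 0 0 0.001 -1;0.003 0.003 -0.107 0 0 0.001 -1;0.003 0.003 -0.107 0 0 0.001 -1' 30
python3 -m handwheel '0 0 0 0 0 0 -1;0 0 0 0 0 0 -1;0 0 0 0 0 0 -1;0 0 0 0 0 0 -1'
```

```text
time_s: 4.9
tool_pos: [494.6, 361.4, 11.2]
orientation: [-0.0, 0.874, 0.486, 0.001]
wrist_force: [0.4, -0.6, -0.1]
width: 0.486
grip_force: 0.0
time_s: 5.3
tool_pos: [494.2, 361.2, 10.6]
orientation: [-0.0, 0.874, 0.486, 0.0]
wrist_force: [-0.4, -0.6, 1.3]
width: 0.367
grip_force: 30.0
```

```bash
python3 -m handwheel '0 0 0.06 0 0 0 -1;0 0 0.16 0 0 0 -1;0 0 0.26 0 0 0 -1;0.07 -0.1 0.36 0 0 0.02 -1;0.1 -0.2 0.46 0 0 0.04 -1;0.15 -0.98 0.48 0 0 0.108 -1;0.15 -0.98 0.48 0 0 0.108 -1;0.15 -0.98 0.48 0 0 0.108 -1;0.15 -0.98 0.48 0 0 0.108 -1;0.15 -0.98 0.48 0 0 0.108 -1'
```

```text
time_s: 6.3
tool_pos: [551.9, 53.2, 230.7]
orientation: [-0.0, 0.663, 0.749, -0.0]
wrist_force: [0.8, -0.1, -1.5]
width: 0.368
grip_force: 30.0
```

```bash
python3 -m handwheel '0.036 -0.44 0.06 0 0 0 -1;0.036 -0.44 0.06 0 0 0 -1;0.036 -0.44 0.06 0 0 0 -1;0.036 -0.44 0.06 0 0 0 -1;0.036 -0.44 0.06 0 0 0 -1;0.036 -0.44 0.06 0 0 0 -1;0.036 -0.44 0.06 0 0 0 -1;0.036 -0.44 0.06 0 0 0 -1'
python3 st.py w3 38
python3 - <<'E'
from h import *
c=ctrl.capture('wrist')
for m in ctrl.masks_of('wrist','magazine'):
    r=m['region'];print(m['confidence'],np.round(cv2.minAreaRect(np.argwhere(r)[:,::-1].astype(np.float32)),1) if 0 else cv2.minAreaRect(np.argwhere(r)[:,::-1].astype(np.float32)))
E
```

```text
time_s: 7.1
tool_pos: [570.2, -163.7, 260.4]
orientation: [-0.001, 0.662, 0.749, -0.0]
wrist_force: [-0.9, 0.3, -1.3]
width: 0.367
grip_force: 30.0
tcp [ 570.2 -163.7  260.4] xyaw 97.05 t 7.1
0.73 [172. 107.  72.] ctr [ 582.4 -264.8] size [246.9  85.3 246.9] yaw 95.5
lm strip 0.97 [257. 230.] [ 585.  -260.6    0. ]
lm magazine 0.79 [252.  71.] [553.5 -59.8   0. ]
0.81 ((253.70655822753906, 106.49057006835938), (214.0742950439453, 80.91281127929688), 89.23609924316406)
```

View pics/w3.png

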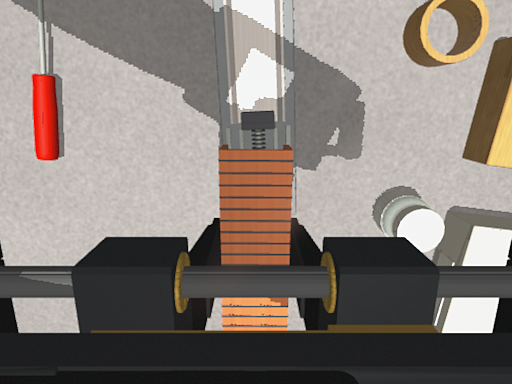

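The wrist view shows the held strip square in the jaw, with the channel ahead and the follower at about (258,120). I'll back off to get the head in view.

```bash
python3 -m handwheel '0.02 -0.16 0.1 0 0 0 -1;0.02 -0.16 0.1 0 0 0 -1;0.02 -0.16 0.1 0 0 0 -1;0.02 -0.16 0.1 0 0 0 -1;0.02 -0.16 0.1 0 0 0 -1'
python3 st.py w4 38
python3 - <<'E'
import cv2
i=cv2.imread('pics/w4.png');cv2.imwrite('pics/w4c.png',cv2.resize(i[:150,180:330],None,fx=4,fy=4,interpolation=cv2.INTER_CUBIC))
E
```

```text
time_s: 7.95
tool_pos: [580.1, -244.0, 310.1]
orientation: [-0.001, 0.663, 0.749, -0.0]
wrist_force: [0.6, 0.7, -2.6]
width: 0.367
grip_force: 30.0
tcp [ 580.1 -244.   310.1] xyaw 97.01 t 7.95
0.7 [150.  91.  62.] ctr [ 594.9 -366.6] size [278.1  96.1 278. ] yaw 95.5
lm strip 0.61 [257. 228.] [ 596.2 -356.8    0. ]
lm magazine 0.79 [252.  10.] [553.3 -61.6   0. ]
lm rail_tab 0.87 [261. 138.] [ 582.9 -215.1   80. ]
```

View pics/w4c.png

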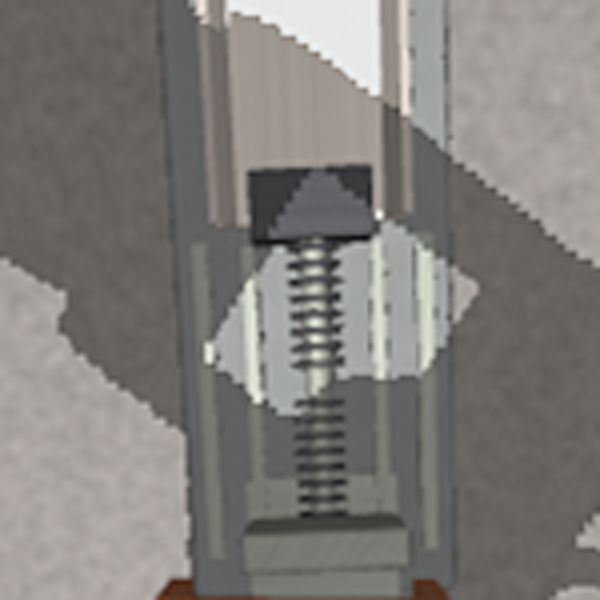

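Crop positions: base edges run (160,10)→(187,540) on the left and (447,10)→(453,540) on the right. The follower's front edge is at (248..372,168) and the tab's top at (245..410,540).

Run:
```python
from h import *
c=ctrl.capture('wrist')
f=lambda x,y,z: ray(c,(180+(x-1.5)/4,(y-1.5)/4),z)[:2]
for a,b in (((160,10),(187,540)),((447,10),(453,540))):
    A,B=f(*a,12),f(*b,12);d=A-B;print(A.round(1),B.round(1),np.degrees(np.arctan2(d[1],d[0])).round(2))
C1=(f(160,10,12)+f(447,10,12))/2;C2=(f(187,540,12)+f(453,540,12))/2
print('mid',C1.round(1),C2.round(1),np.degrees(np.arctan2(*(C1-C2)[::-1])),np.linalg.norm(f(160,10,12)-f(447,10,12)))
print('foll',f(248,170,39).round(1),f(372,166,39).round(1))
# channel floor/wall-top edges
print('tab',[f(x,y,80).round(1) for x,y in((245,530),(410,525),(245,570),(410,568))])
```

```text
[513.  -61.2] [ 538.  -222.8] 98.8
[601.6 -50.2] [ 628.2 -211.6] 99.33
mid [557.3 -55.7] [ 583.1 -217.2] 99.06349576211255 89.30447458641859
foll [ 546.9 -107.8] [ 583.8 -102.1]
tab [array([ 559.3, -210.9]), array([ 606.8, -203.5]), array([ 560.6, -222.4]), array([ 608.6, -215.9])]
```

```bash
python3 -m handwheel '-0.012 0.1 0 0 0 0.0057 -1;-0.024 0.2 -0.05 0 0 0.0057 -1;-0.037 0.3 -0.1 0 0 0.0057 -1;-0.05 0.4 -0.15 0 0 0.0057 -1;-0.058 0.453 -0.22 0 0 0.0057 -1;-0.058 0.453 -0.31 0 0 0.0057 -1;-0.058 0.453 -0.4 0 0 0.0057 -1;-0.058 0.453 -0.47 0 0 0.0057 -1;-0.058 0.453 -0.47 0 0 0.0057 -1;-0.058 0.453 -0.47 0 0 0.0057 -1'
python3 st.py w5 38
python3 - <<'E'
from h import *
c=ctrl.capture('side');t=ctrl.capture('top')
cv2.imwrite('pics/b.png',np.hstack([cv2.resize(c['img'][90:190,200:330],(520,400),interpolation=cv2.INTER_CUBIC),cv2.resize(cv2.imread('pics/w5.png')[:,:,::-1],(280,400))])[:,:,::-1])
E
```

```text
time_s: 9.25
tool_pos: [551.5, -18.3, 76.6]
orientation: [-0.0, 0.649, 0.761, -0.0]
wrist_force: [1.1, -0.3, -1.6]
width: 0.368
grip_force: 30.0
tcp [551.5 -18.3  76.6] xyaw 99.05 t 9.25
0.76 [191. 122.  82.] ctr [554.7 -39.9] size [ 45.3 132.1  52.6] yaw 100.6
lm strip 0.61 [257. 229.] [556.6 -43.2   0. ]
```

View pics/b.png

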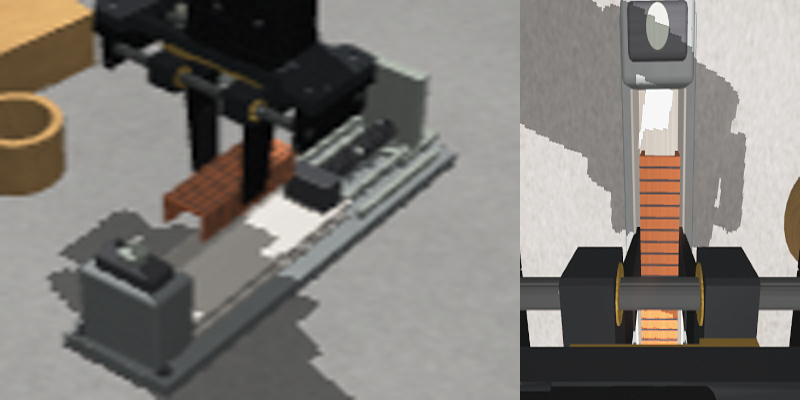

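The strip hangs over the channel, in line with it, between follower and head. I'll lower it now.

```bash
python3 -m handwheel '0 0 -0.05 0 0 0 -1;0 0 -0.08 0 0 0 -1;0 0 -0.091 0 0 0 -1;0 0 -0.091 0 0 0 -1;0 0 -0.091 0 0 0 -1'
```

```text
time_s: 10.1
tool_pos: [551.8, -18.5, 31.2]
orientation: [0.0, 0.649, 0.761, 0.0]
wrist_force: [0.7, 0.3, -1.2]
width: 0.369
grip_force: 30.0
```

```bash
python3 -m handwheel '0 0 -0.002 0 0 0 -0.1;0 0 -0.002 0 0 0 -0.1;0 0 -0.002 0 0 0 0.2;0 0 -0.002 0 0 0 0.2;0 0 -0.002 0 0 0 0.2;0 0 0.04 0 0 0 0.2;0 0 0.12 0 0 0 0.2;0 0 0.2 0 0 0 0.2;0 -0.1 0.25 0 0 0 0.2;0 -0.2 0.3 0 0 0 0.2'
python3 -m handwheel '0 -0.1 0 0 0 0 0.2;0 -0.16 0.1 0 0 0 0;0 -0.16 0.1 0 0 0 -1;0 -0.16 0.1 0 0 0 -1;0 -0.16 0.1 0 0 0 -1'
python3 st.py w6 38
python3 - <<'E'
from h import *
c=ctrl.capture('side')
cv2.imwrite('pics/c.png',np.hstack([cv2.resize(c['img'][90:190,200:330],(390,300),interpolation=cv2.INTER_CUBIC),cv2.resize(cv2.imread('pics/w6.png')[:,:,::-1],(400,300))])[:,:,::-1])
E
```

```text
time_s: 11.1
tool_pos: [551.9, -108.1, 177.6]
orientation: [0.001, 0.648, 0.762, 0.0]
wrist_force: [0.4, -0.5, -0.3]
width: 0.6
grip_force: 0.0
time_s: 11.6
tool_pos: [551.0, -187.0, 224.4]
orientation: [-0.001, 0.649, 0.761, -0.0]
wrist_force: [0.0, 0.1, -0.3]
width: 0.317
grip_force: 0.0
tcp [ 551.  -187.   224.4] xyaw 99.06 t 11.6
0.63 [191. 126.  85.] ctr [556.2 -47.3] size [35.  51.5 36.4] yaw 101.1
lm strip 0.73 [283.   4.] [553.1 -15.6   0. ]
lm magazine 0.66 [278.  51.] [555.7 -62.1   0. ]
lm rail_tab 0.64 [281. 210.] [ 580.7 -214.4   80. ]
```

View pics/c.png

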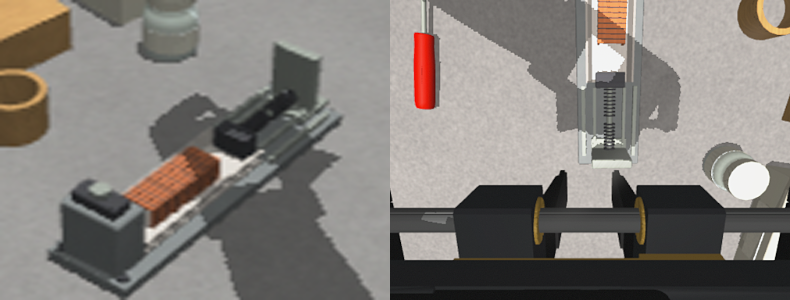

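The strip lies flat in the channel, between follower and head. I'll go behind the tab with shut fingers.

```bash
python3 -m handwheel '0.04 -0.07 0 0 0 0 -1;0.076 -0.135 0 0 0 0 -1;0.076 -0.135 -0.05 0 0 0 -1;0.076 -0.135 -0.15 0 0 0 -1;0.076 -0.135 -0.25 0 0 0 -1;0.076 -0.135 -0.34 0 0 0 -1;0.076 -0.135 -0.355 0 0 0 -1;0.076 -0.135 -0.355 0 0 0 -1;0.076 -0.135 -0.355 0 0 0 -1'
```

```text
time_s: 12.8
tool_pos: [591.3, -256.2, 50.8]
orientation: [0.002, 0.649, 0.761, 0.0]
wrist_force: [0.5, -0.1, 0.0]
width: 0.005
grip_force: 0.0
```

```bash
python3 -m handwheel '-0.006 0.03 0 0 0 0 -1;-0.01 0.05 0 0 0 0 -1;-0.013 0.07 0 0 0 0 -1;-0.016 0.09 0 0 0 0 -1;-0.02 0.11 0 0 0 0 -1;-0.023 0.13 0 0 0 0 -1;-0.026 0.15 0 0 0 0 -1;-0.03 0.17 0 0 0 0 -1'
python3 -m handwheel '-0.003 0.015 0 0 0 0 -1;-0.005 0.025 0 0 0 0 -1;-0.006 0.032 0 0 0 0 -1;-0.006 0.032 0 0 0 0 -1'
```

```text
time_s: 13.6
tool_pos: [576.3, -172.6, 50.9]
orientation: [0.004, 0.649, 0.761, -0.001]
wrist_force: [1.1, -9.6, 2.2]
width: 0.001
grip_force: 4.8
time_s: 14.0
tool_pos: [573.6, -156.5, 50.9]
orientation: [0.005, 0.649, 0.761, -0.001]
wrist_force: [2.0, -8.5, 0.5]
width: 0.003
grip_force: 4.5
```

```bash
python3 -m handwheel '-0.001 0.008 0 0 0 0 -1;-0.002 0.016 0 0 0 0 -1;-0.002 0.016 0 0 0 0 -1'
python3 -m handwheel '-0.001 0.008 0 0 0 0 -1;-0.002 0.012 0 0 0 0 -1;-0.002 0.012 0 0 0 0 -1'
python3 -m handwheel '0 0.004 0 0 0 0 -1;-0.001 0.008 0 0 0 0 -1;-0.001 0.008 0 0 0 0 -1'
```

```text
time_s: 14.3
tool_pos: [572.4, -149.0, 50.9]
orientation: [0.005, 0.649, 0.761, -0.001]
wrist_force: [1.4, -10.0, 1.3]
width: 0.004
grip_force: 5.2
time_s: 14.6
tool_pos: [571.4, -143.4, 50.9]
orientation: [0.005, 0.649, 0.761, -0.001]
wrist_force: [1.2, -11.3, 0.7]
width: 0.003
grip_force: 5.8
time_s: 14.9
tool_pos: [570.8, -139.7, 50.9]
orientation: [0.005, 0.649, 0.761, -0.001]
wrist_force: [0.5, -13.3, 1.2]
width: 0.006
grip_force: 6.2
```

```bash
for i in 1; do python3 -m handwheel '-0.001 0.008 0 0 0 0 -1;-0.001 0.008 0 0 0 0 -1'; python3 -m handwheel '-0.001 0.006 0 0 0 0 -1;-0.001 0.006 0 0 0 0 -1';python3 -m handwheel '-0.001 0.006 0 0 0 0 -1;-0.001 0.006 0 0 0 0 -1'; done
```

```text
time_s: 15.1
tool_pos: [570.8, -139.7, 51.1]
orientation: [0.008, 0.648, 0.762, -0.004]
wrist_force: [1.7, -26.8, -2.7]
width: 0.003
grip_force: 13.0
time_s: 15.3
tool_pos: [570.9, -139.7, 51.2]
orientation: [0.011, 0.648, 0.762, -0.005]
wrist_force: [3.6, -35.1, -6.3]
width: 0.006
grip_force: 17.9
time_s: 15.5
tool_pos: [570.9, -139.6, 51.4]
orientation: [0.013, 0.648, 0.762, -0.007]
wrist_force: [4.3, -45.6, -10.1]
width: 0.006
grip_force: 22.9
```

Hard stop: the tool stays put while the force rises, so the rail is home. I'll back off, raise the tool and check.

```bash
python3 -m handwheel '0.004 -0.02 0 0 0 0 -1;0.016 -0.1 0 0 0 0 -1;0.016 -0.12 0.02 0 0 0 -1;0.016 -0.12 0.1 0 0 0 -1;0.016 -0.12 0.2 0 0 0 -1;0.016 -0.12 0.3 0 0 0 -1;0.016 -0.12 0.36 0 0 0 -1;0.016 -0.12 0.36 0 0 0 -1'
python3 st.py w7 38
python3 - <<'E'
from h import *
c=ctrl.capture('side')
for m in ctrl.landmark_of('side','rail_tab'): print(m['confidence'],ray(c,m['location'],80))
for m in ctrl.landmark_of('side','strip'): print(m['confidence'],ray(c,m['location'],16))
cv2.imwrite('pics/d.png',np.hstack([cv2.resize(c['img'][90:190,200:330],(390,300),interpolation=cv2.INTER_CUBIC),cv2.resize(cv2.imread('pics/w7.png')[:,:,::-1],(400,300))])[:,:,::-1])
E
```

```text
time_s: 16.3
tool_pos: [578.4, -186.3, 236.7]
orientation: [0.006, 0.649, 0.761, 0.002]
wrist_force: [0.3, 0.4, 0.5]
width: 0.005
grip_force: 0.0
tcp [ 578.4 -186.3  236.7] xyaw 99.08 t 16.3
0.91 [174. 113.  77.] ctr [552.8 -31.7] size [35.1 15.1 35.5] yaw 9.300000000000011
lm magazine 0.6 [250.  47.] [555.2 -61.9   0. ]
lm rail_tab 0.89 [252. 106.] [ 566.7 -122.3   80. ]
0.81 [ 567.39648964 -119.62883701   80.        ]
0.96 [340.27210223 294.84327388  16.        ]
0.96 [195.11040865 309.87945731  16.        ]
0.6 [538.57586372  18.48635959  16.        ]
0.58 [286.07279159 429.65097145  16.        ]
```

View pics/d.png

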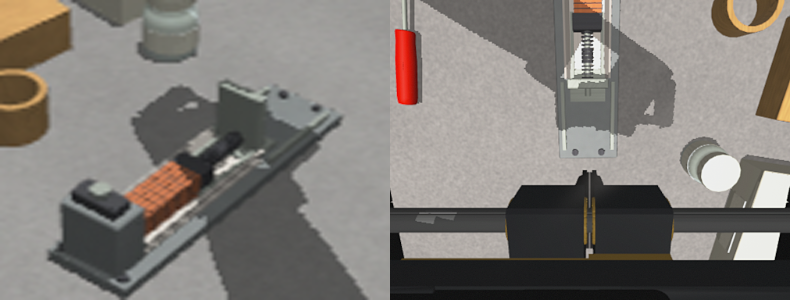

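The rail is home, the follower is pressing the strip flat against the head, and the tool is clear.

```bash
python3 -c "
from cell import ctrl
print(ctrl.sign_off())"
```

```text
the job is handed in; nothing more can be done
None
```

The full-size strip is in the channel against the head, the rail is pushed fully home, the arm is clear, and the job was handed in at about 16 s; sign-off returned no verdict.

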